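# Turn the scooter wheel valve to the top

## Task

Bring the valve stem (red cap) of the scooter wheel in the bench stand straight up, to the highest point of the leaning wheel, ready for the pump: reach between the spokes with a fingertip and push one spoke after another round, as the crossbar stops any one long sweep. The tyre has just been glued, so push only on the spokes and keep off the tyre and the valve stem. Do not pick up or shift the stand or any of the things on the table, and finish with the wheel at rest and your hand clear.

Things in the scene. Friction and masses are not known exactly. Their poses are not given: they have to be found in the camera images.
- stand: Heavy (5 kg) but loose stand: blue base plate 270 x 340 x 12 mm on the table. Origin: under the plate's centre, straight below the wheel's centre; z up, x and y horizontal. It carries a leaning wheel, 250 mm diameter, its plane 35 deg off horizontal: highest edge towards the stand's -x (the arm's side), lowest towards +x; the open face looks up and to +x
- bar (a point): middle of the fixed dark crossbar (18 mm wide, 12 mm thick) that runs along the stand's y above the wheel's face, from post to post (posts at y = +-150 mm). It is 36 mm from the wheel's centre along the axle; the axle nut here stands 13 mm prouder. It bars a finger from going all round: above it, an upright finger 48 mm from the centre has about 50 deg of free sweep either side of the top, then jams. Axes as stand
- wheel (a joint): Angle of the wheel, rad. 0 (or any whole turn, 6.283) = valve stem straight up, at the highest point of the leaning wheel; grows anticlockwise as seen from above. Turns either way (-12.6 to 12.6) with about 0.2 N m of friction and stays where it is left. Wheel and tyre weigh 0.55 kg
- hub (a point): centre of the wheel, on the axle, in the mid-plane of the spokes, 125 mm above the table. Turns with the wheel: z along the axle, up out of the open face; -x towards the valve stem. Hub 44 mm diameter, 40 mm thick. Rim 26 mm wide, inner radius 88 mm
- spoke (a point): middle of one of the 5 equal straight grey spokes, 55 mm from the wheel's centre, in the mid-plane. Spokes are 14 mm wide and 16 mm thick, from hub to rim, at 36, 108, 180, 252 and 324 deg round from the valve stem (this one: 36 deg anticlockwise seen from above). The gaps between go right through
- valve (a point): point on the valve stem, 80 mm from the wheel's centre, in the wheel's mid-plane
- top (a point): point fixed on the stand where valve lies when the stem points straight up: 80 mm up the slope from the wheel's centre
- valve_stem: short valve stem with red cap, 14 mm thick, sticking inward from the rim towards the hub, midway between two spokes, from 88 to 73 mm radius; origin at the wheel's centre, axes as hub
- tyre: black tyre on the wheel, 32 mm thick, from 93 to 125 mm radius; origin at the wheel's centre, axes as hub
- tyre_lever: orange tyre lever, 125 x 16 x 10 mm, lying beside the stand; origin at the centre of its underside; only a bystander
- screwdriver: blue-handled screwdriver lying beside the stand; origin under its middle; only a bystander
- multimeter: yellow multimeter lying flat, 200 x 95 x 50 mm; origin at the centre of its underside; only a bystander
- mouse: black computer mouse, 100 x 60 x 34 mm; origin at the centre of its underside; only a bystander
- sealant: small white bottle with a green cap, 48 mm across, 130 mm tall, standing; origin at the centre of its underside; only a bystander
- mug: blue mug, 80 mm across, 90 mm tall; origin at the centre of its underside; only a bystander
- bolt_dish: steel dish, 90 mm across, 25 mm high; origin at the centre of its underside; only a bystander

How it is judged:
By the outcome, as a careful person would: the job done as asked, in the order asked, and still so for the second after the job is handed in, with the robot touching nothing.
It also fails if it takes over 64 s, if anything falls off the work surface, if the arm or the gripper's body presses on something with over 40 N, if the wrist force passes 120 N, or if a joint passes its speed limit or range.

## Robot

A 7-joint arm with a two-finger parallel gripper is mounted at the origin on the work surface. World frame = base frame: x ahead of the robot, y to its left, z up, the work surface at z = 0. Lengths are in m, angles in rad, forces in N, time in s.
With the tool pointing down it reaches from about 0.4 to 0.85 m from the base axis. Payload 4.5 kg.
Tool frame: the origin (TCP) lies at the very end of the fingers, on their centre line; the grasp point (between the pads) lies 19 mm behind it; z points along the fingers, y is the line along which they close (so a half turn about z gives the same grasp; the last joint's range is limited). The gripper opens to 85 mm and grips with 20 to 120 N. Pads are 22 mm wide; open, the fingers measure 114 mm over their backs; the gripper's body (76 mm by 85 mm) begins 54 mm behind the grasp point. The pads swing forward as they close: fully open they stand 13 mm farther back than shut.
Start: joints at [-1.258, 0.689, -0.195, 1.565, 0.157, 0.902, -0.215], TCP at [0.172, 0.601, 0.209] pointing down, gripper open.
Joint ranges: [-3.01, 3.01], [-0.46, 2.08], [-1.47, 1.51], [0.13, 2.56], [-1, 4.14], [0.04, 2.09], [-2.66, 2.66]. Speed limits (rad/s): [2.57, 2.57, 3.14, 3.14, 3.14, 3.14, 3.14].

## Interface

Orientations are given as a rotation vector (axis times angle).
In Python, from station import bot gives the robot as it stands. The module is installed in compiled form; this text tells all that it offers.
- The arm moves only by the shell command python3 -m creep 'ROWS'. ROWS is JSON, a list of rows, each an object of numbers: "dx", "dy", "dz": the shift along the world's x, y, z scaled (see below); "wx", "wy", "wz": the turn, a rotation vector about the world's x, y, z scaled (see below); "gripper": the opening, from -1 (shut) to 1 (fully open). In form: [{"dx": .., "dy": .., "dz": .., "wx": .., "wy": .., "wz": .., "gripper": ..}, ...]. A call has 1 to 8 rows; each row shifts and turns the commanded pose from where the row before left it; what a row does not reach is not made up. The controller multiplies each number of a shift by 0.03 m and each number of a turn by 4 degrees. A row lasts 1/10 s, in which the tool goes at most 50 mm and 8.59 degrees, less where a joint would pass 70% of its speed; a pose out of reach is approached as far as the arm can. A call with a number of a shift or a turn outside -1 to 1 is refused whole. A call with a gripper value outside its range is refused whole. The fingers move at their own pace and stop on an object; the grip force is fixed at half the most. Time passes only in rows, so rows that do not move let the fingers close. It gives the time, the measured TCP pose, the force, the opening and the grip force at its end, in the units of the state.
- bot.get_state(): the state, without advancing time (a new reading comes with each control period).
- bot.get_image(name): name is "scene" or "top" or "wrist"; returns a dict with "color" (480x640x3 uint8, red, green, blue), "intrinsics" (3x3 intrinsics, pixels), "extrinsics" (4x4, takes a point from camera to world coordinates). Camera axes: x right, y up, looking along -z (the intrinsics and any distortion apply to the point x, -y, -z); pixel columns grow to the right and rows downward; lengths in m; the calibration is good to about 2 mm. A picture is of the moment at which its call begins. There is no depth.
- bot.finish_job(): hands the job in; it is judged then, once.
The state is a dict: "clock": time; "q": joint angles; "qvel": joint speeds; "effort": joint torques, N m; "ee_pos": TCP position; "orientation": TCP orientation; "contact_force": force on the tool from outside, world axes, zero at the start; "moment": the same for the moment, N m; "gripper_width": finger opening in m; "grasp_force": force on a finger pad.
Only numpy, scipy, OpenCV 4.12 (cv2) and the standard library are available. Lean on these libraries where they do the work, as an engineer would, in place of code of your own. Each camera call takes 0.05 s, during which the arm holds its last target. There are 200 camera calls.

## Working session

There is one attempt and no reset: what is moved stays moved. The work goes in short steps, Python scripts to look and compute and a shell command to move; the robot and the scene stay as the last step left them, time stands still between calls to the robot, and variables do not carry over. Pictures are saved under pics/ and viewed, at most 10 in all, crops included, and the job is handed in when it is done.

```bash
mkdir -p pics
cat > h.py <<'E'
import numpy as np, cv2
from station import bot
def grab(n,f=None):
    d=bot.get_image(n); im=np.ascontiguousarray(d["color"][:,:,::-1])
    if f: cv2.imwrite(f,im)
    return im,np.array(d["intrinsics"]),np.array(d["extrinsics"])
def proj(P,K,E):
    c=np.linalg.inv(E)@np.append(P,1); return (K@np.array([c[0],-c[1],-c[2]])/-c[2])[:2]
def ray(u,K,E):
    d=np.linalg.inv(K)@np.array([u[0],u[1],1.]); d=E[:3,:3]@np.array([d[0],-d[1],-d[2]]); return E[:3,3],d/np.linalg.norm(d)
def onplane(u,K,E,p0,n):
    o,d=ray(u,K,E); return o+d*(np.dot(p0-o,n)/np.dot(d,n))
E
python3 - <<'E'
from h import *
for n in ("scene","top"):
    im,K,E=grab(n,f"pics/{n}0.png"); print(n,K.round(1).tolist(),E.round(3).tolist())
s=bot.get_state(); print(s["clock"],s["ee_pos"],s["orientation"],s["gripper_width"])
E
```

```text
scene [[439.2, 0.0, 320.3], [0.0, 439.2, 243.8], [0.0, 0.0, 1.0]] [[-0.72, -0.4, 0.567, 1.078], [0.693, -0.394, 0.603, 0.627], [-0.018, 0.827, 0.561, 0.724], [0.0, 0.0, 0.0, 1.0]]
top [[512.2, 0.0, 325.0], [0.0, 512.2, 249.8], [0.0, 0.0, 1.0]] [[0.016, 0.985, -0.17, 0.271], [-1.0, 0.014, -0.01, -0.013], [-0.007, 0.17, 0.985, 1.419], [0.0, 0.0, 0.0, 1.0]]
0.1 [0.17185714 0.60026561 0.20796692] [-4.36387239e-01 -3.11100080e+00  2.59536464e-03] 0.08577831264388835
```

View pics/top0.png

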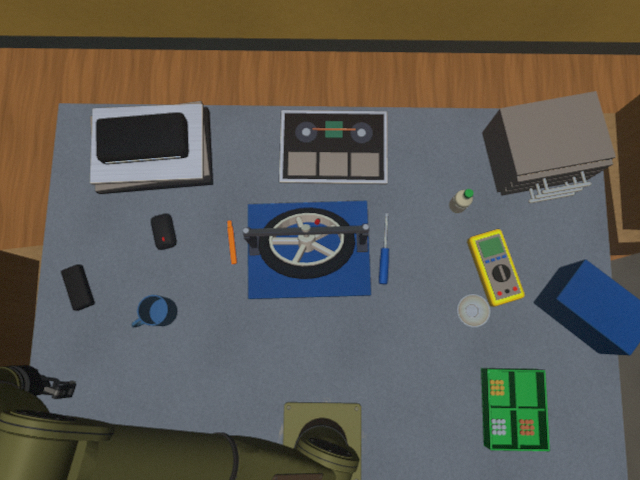

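View pics/scene0.png

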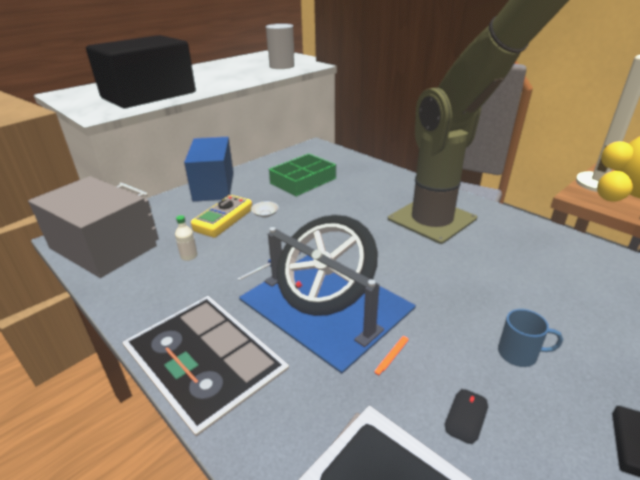

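The top view shows the blue plate at about columns 248–371, rows 202–298. The red valve cap is at (317,221), on the far, low side, and the crossbar runs at about row 231. The scene view shows the wheel leaning, with the red cap at (298,285).

```bash
cat >> h.py <<'E'
a=np.radians(35); cs,sn=np.cos(a),np.sin(a)
def frame(sx,sy,yaw):
    R=cv2.Rodrigues(np.array([0,0,yaw]))[0]
    c=np.array([sx,sy,.125]); return c,R@np.array([-cs,0,sn]),R@np.array([0,-1.,0]),R@np.array([sn,0,cs])
def red(im,box):
    h=cv2.cvtColor(im,cv2.COLOR_BGR2HSV); m=((h[...,0]<7)|(h[...,0]>173))&(h[...,1]>140)&(h[...,2]>60)
    z=np.zeros_like(m); x0,y0,x1,y1=box; z[y0:y1,x0:x1]=m[y0:y1,x0:x1]
    ys,xs=np.nonzero(z); return (xs.mean(),ys.mean(),len(xs)) if len(xs) else None
E
python3 - <<'E'
from h import *
im,K,E=grab("top")
h=cv2.cvtColor(im,cv2.COLOR_BGR2HSV); m=((h[...,0]>100)&(h[...,0]<125)&(h[...,1]>150)).astype(np.uint8)
z=np.zeros_like(m); z[190:310,240:376]=m[190:310,240:376]
z=cv2.morphologyEx(z,cv2.MORPH_OPEN,np.ones((3,3)))
pts=cv2.findNonZero(z)[:,0,:].astype(float)
w=np.array([onplane(p,K,E,np.array([0,0,.012]),np.array([0,0,1.]))[:2] for p in pts],np.float32)
r=cv2.minAreaRect(w*1000); print(r)
cx,cy=np.array(r[0])/1000
ang=r[2]; yaw=np.radians((ang+45)%90-45); print("yaw",np.degrees(yaw))
c,u,v,n=frame(cx,cy,yaw)
print("hub px",proj(c,K,E),"bar ends",[proj(c+n*.036+v*s*.15,K,E).round(1) for s in(1,-1)])
ims,Ks,Es=grab("scene")
for nm,(i,k,e),b in(("top",(im,K,E),(270,200,350,280)),("scene",(ims,Ks,Es),(280,220,380,320))):
    q=red(i,b); p=onplane(q[:2],k,e,c,n)-c
    print(nm,q,np.linalg.norm(p),np.degrees(np.arctan2(p@v,p@u)))
    for t in range(5):
        A=np.radians(36+72*t)
# blended check picture
th=np.arctan2(p@v,p@u)
for i,k,e,f in((im,K,E,"a"),(ims,Ks,Es,"b")):
    for A in np.radians(np.arange(0,360,10)): cv2.circle(i,tuple(int(x) for x in proj(c+.125*(np.cos(A)*u+np.sin(A)*v),k,e)),1,(0,255,0),-1)
    for t in range(5):
        A=th+np.radians(36+72*t); cv2.circle(i,tuple(int(x) for x in proj(c+.055*(np.cos(A)*u+np.sin(A)*v),k,e)),1,(255,0,255),-1)
    q=proj(c,k,e).astype(int); crop=i[q[1]-70:q[1]+70,q[0]-80:q[0]+80]
    cv2.imwrite(f"pics/{f}.png",cv2.resize(crop,None,fx=2.5,fy=2.5))
cv2.imwrite("pics/ab.png",np.hstack([cv2.imread("pics/a.png"),cv2.imread("pics/b.png")]))
E
```

```text
((516.1994018554688, 48.24431610107422), (266.1155090332031, 335.37158203125), 2.5767831802368164)
yaw 2.5767831802368164
hub px [306.27768708 241.1115268 ] bar ends [array([365.1, 229.1]), array([246.1, 232.7])]
top (np.float64(316.95), np.float64(221.35), 20) 0.07967141762585722 159.3313569781176
scene (np.float64(298.3076923076923), np.float64(284.0769230769231), 13) 0.08188634680288523 157.28620560478393
```

View pics/ab.png

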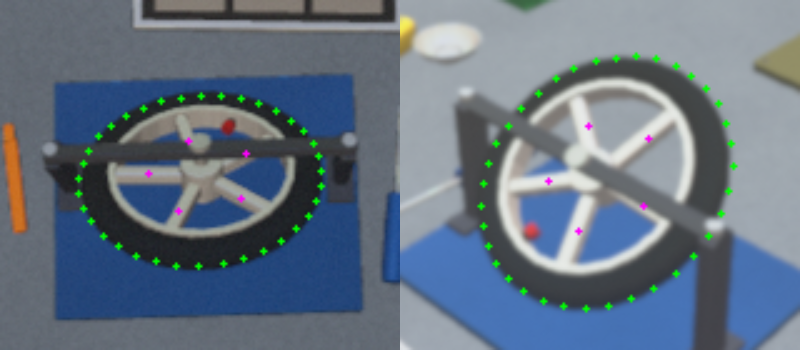

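The projected wheel circle (green) and spoke middles (magenta) fit both views. The hub is at about (0.516, 0.048) and the yaw is about 2.6°. The valve is at about +158°, so I'll turn it clockwise by about 158° in three pushes. First I shut the gripper, align the yaw and hover over the wheel.

```bash
python3 -m creep '[{"dz":1,"gripper":-1,"wz":0.6},{"dz":1,"gripper":-1,"wz":0.6},{"dx":0.5,"dy":-0.93,"gripper":-1,"wz":0.6},{"dx":0.5,"dy":-0.93,"gripper":-1,"wz":0.6},{"dx":0.5,"dy":-0.93,"gripper":-1,"wz":0.6},{"dx":0.5,"dy":-0.93,"gripper":-1,"wz":0.6},{"dx":0.5,"dy":-0.93,"gripper":-1,"wz":0.6},{"dx":0.5,"dy":-0.93,"gripper":-1,"wz":0.45}]'
python3 -m creep '[{"dx":0.5,"dy":-0.93,"gripper":-1},{"dx":0.5,"dy":-0.93,"gripper":-1},{"dx":0.5,"dy":-0.93,"gripper":-1},{"dx":0.5,"dy":-0.93,"gripper":-1},{"dx":0.5,"dy":-0.93,"gripper":-1},{"dx":0.5,"dy":-0.93,"gripper":-1},{"dx":0.5,"dy":-0.93,"gripper":-1},{"gripper":-1}]'
```

```text
invalid input at $[0]: expected keys dx, dy, dz, wx, wy, wz, gripper
invalid input at $[0]: expected keys dx, dy, dz, wx, wy, wz, gripper
```

```bash
python3 -m creep '[{"dx":0,"dy":0,"dz":1,"wx":0,"wy":0,"wz":0.6,"gripper":-1},{"dx":0,"dy":0,"dz":1,"wx":0,"wy":0,"wz":0.6,"gripper":-1},{"dx":0.5,"dy":-0.93,"dz":0,"wx":0,"wy":0,"wz":0.6,"gripper":-1},{"dx":0.5,"dy":-0.93,"dz":0,"wx":0,"wy":0,"wz":0.6,"gripper":-1},{"dx":0.5,"dy":-0.93,"dz":0,"wx":0,"wy":0,"wz":0.6,"gripper":-1},{"dx":0.5,"dy":-0.93,"dz":0,"wx":0,"wy":0,"wz":0.6,"gripper":-1},{"dx":0.5,"dy":-0.93,"dz":0,"wx":0,"wy":0,"wz":0.6,"gripper":-1},{"dx":0.5,"dy":-0.93,"dz":0,"wx":0,"wy":0,"wz":0.45,"gripper":-1}]'
python3 -m creep '[{"dx":0.5,"dy":-0.93,"dz":0,"wx":0,"wy":0,"wz":0,"gripper":-1},{"dx":0.5,"dy":-0.93,"dz":0,"wx":0,"wy":0,"wz":0,"gripper":-1},{"dx":0.5,"dy":-0.93,"dz":0,"wx":0,"wy":0,"wz":0,"gripper":-1},{"dx":0.5,"dy":-0.93,"dz":0,"wx":0,"wy":0,"wz":0,"gripper":-1},{"dx":0.5,"dy":-0.93,"dz":0,"wx":0,"wy":0,"wz":0,"gripper":-1},{"dx":0.5,"dy":-0.93,"dz":0,"wx":0,"wy":0,"wz":0,"gripper":-1},{"dx":0.5,"dy":-0.93,"dz":0,"wx":0,"wy":0,"wz":0,"gripper":-1},{"dx":0,"dy":0,"dz":0,"wx":0,"wy":0,"wz":0,"gripper":-1}]'
```

```text
clock: 1.0
ee_pos: [0.2625, 0.4321, 0.2686]
orientation: [-0.075, 3.141, -0.0]
contact_force: [0.2, 0.4, 0.6]
gripper_width: 0.0003
grasp_force: 0.0
clock: 1.8
ee_pos: [0.3689, 0.2334, 0.2684]
orientation: [-0.059, 3.141, -0.005]
contact_force: [-0.2, 0.2, 0.3]
gripper_width: 0.0003
grasp_force: 0.0
```

```bash
python3 -m creep '[{"dx":0.5,"dy":-0.95,"dz":0,"wx":0,"wy":0,"wz":0,"gripper":-1},{"dx":0.5,"dy":-0.95,"dz":0,"wx":0,"wy":0,"wz":0,"gripper":-1},{"dx":0.5,"dy":-0.95,"dz":0,"wx":0,"wy":0,"wz":0,"gripper":-1},{"dx":0.5,"dy":-0.95,"dz":0,"wx":0,"wy":0,"wz":0,"gripper":-1},{"dx":0.5,"dy":-0.95,"dz":0,"wx":0,"wy":0,"wz":0,"gripper":-1},{"dx":0.5,"dy":-0.95,"dz":0,"wx":0,"wy":0,"wz":0,"gripper":-1},{"dx":0.5,"dy":-0.95,"dz":0,"wx":0,"wy":0,"wz":0,"gripper":-1},{"dx":0,"dy":0,"dz":0,"wx":0,"wy":0,"wz":0,"gripper":-1}]'
python3 - <<'E'
from h import *
im,K,E=grab("wrist","pics/w0.png")
c,u,v,n=frame(.516,.048,np.radians(2.6)); th=np.radians(158)
def P(A,r,k=0): A=np.radians(A); return c+r*(np.cos(A)*u+np.sin(A)*v)+k*n
for A in range(0,360,10):
    q=proj(P(A,.088,.013),K,E).astype(int); cv2.circle(im,tuple(map(int,q)),2,(0,255,0),-1)
for t in range(5):
    q=proj(P(158+36+72*t,.055,.008),K,E); cv2.circle(im,tuple(map(int,q)),4,(255,0,255),-1)
q=proj(P(158,.08),K,E); cv2.circle(im,tuple(map(int,q)),4,(0,255,255),-1)
q=proj(c+.049*n,K,E); cv2.circle(im,tuple(map(int,q)),4,(255,255,0),-1)
cv2.imwrite("pics/w0m.png",im); print(bot.get_state()["ee_pos"])
E
```

```text
clock: 2.6
ee_pos: [0.4738, 0.0345, 0.2685]
orientation: [-0.06, 3.14, -0.003]
contact_force: [-0.4, -0.1, -0.6]
gripper_width: -0.0001
grasp_force: 0.0
[0.47259764 0.03718012 0.26848158]
```

View pics/w0m.png

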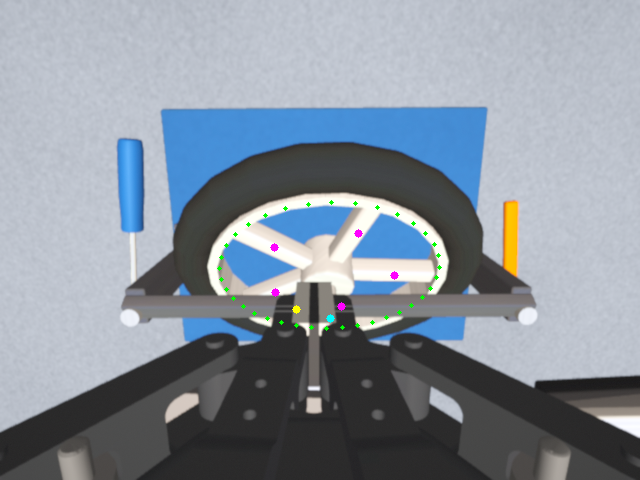

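The wrist view shows the spokes under their markers: one at (358,233), −22°, and one at (274,247), +50°. The fingertips are over the gap between them, so I descend there.

```bash
python3 -m creep '[{"dx":0,"dy":0,"dz":-0.9,"wx":0,"wy":0,"wz":0,"gripper":-1},{"dx":0,"dy":-0.05,"dz":-0.9,"wx":0,"wy":0,"wz":0,"gripper":-1},{"dx":0,"dy":-0.05,"dz":-0.9,"wx":0,"wy":0,"wz":0,"gripper":-1},{"dx":0,"dy":0,"dz":-0.5,"wx":0,"wy":0,"wz":0,"gripper":-1},{"dx":0,"dy":0,"dz":-0.3,"wx":0,"wy":0,"wz":0,"gripper":-1},{"dx":0,"dy":0,"dz":0,"wx":0,"wy":0,"wz":0,"gripper":-1}]'
python3 -m creep '[{"dx":0,"dy":0,"dz":-0.3,"wx":0,"wy":0,"wz":0,"gripper":-1},{"dx":0,"dy":0,"dz":-0.3,"wx":0,"wy":0,"wz":0,"gripper":-1},{"dx":0,"dy":0,"dz":0,"wx":0,"wy":0,"wz":0,"gripper":-1}]'
python3 - <<'E'
from h import *
c,u,v,n=frame(.516,.048,np.radians(2.6))
for r in(.050,):
  for A in range(40,-71,-10):
    a_=np.radians(A); p=c+r*(np.cos(a_)*u+np.sin(a_)*v)-[0,0,.012]; print(A,p.round(4))
E
```

```text
clock: 3.25
ee_pos: [0.4711, 0.0369, 0.163]
orientation: [0.075, -3.139, -0.001]
contact_force: [-0.3, 0.6, 0.1]
gripper_width: 0.0001
grasp_force: 0.0
clock: 3.55
ee_pos: [0.4715, 0.0357, 0.145]
orientation: [0.072, -3.139, 0.0]
contact_force: [0.2, -0.2, 0.7]
gripper_width: 0.0003
grasp_force: 0.0
40 [0.4861 0.0145 0.135 ]
30 [0.4817 0.0214 0.1378]
20 [0.4783 0.0292 0.1399]
10 [0.4761 0.0375 0.1412]
0 [0.4751 0.0461 0.1417]
-10 [0.4753 0.0548 0.1412]
-20 [0.4768 0.0633 0.1399]
-30 [0.4794 0.0714 0.1378]
-40 [0.4832 0.0787 0.135 ]
-50 [0.488  0.0851 0.1314]
-60 [0.4936 0.0903 0.1273]
-70 [0.4999 0.0943 0.1228]
```

```bash
python3 -m creep '[{"dx":0.06,"dy":0.17,"dz":-0.05,"wx":0,"wy":0,"wz":0,"gripper":-1},{"dx":0.06,"dy":0.17,"dz":-0.05,"wx":0,"wy":0,"wz":0,"gripper":-1},{"dx":0.0,"dy":0.29,"dz":-0.02,"wx":0,"wy":0,"wz":0,"gripper":-1},{"dx":0.05,"dy":0.28,"dz":-0.04,"wx":0,"wy":0,"wz":0,"gripper":-1},{"dx":0,"dy":0,"dz":0,"wx":0,"wy":0,"wz":0,"gripper":-1}]'
python3 -m creep '[{"dx":0.09,"dy":0.27,"dz":-0.07,"wx":0,"wy":0,"wz":0,"gripper":-1},{"dx":0.13,"dy":0.24,"dz":-0.09,"wx":0,"wy":0,"wz":0,"gripper":-1},{"dx":0.16,"dy":0.21,"dz":-0.12,"wx":0,"wy":0,"wz":0,"gripper":-1},{"dx":0,"dy":0,"dz":0,"wx":0,"wy":0,"wz":0,"gripper":-1}]'
cat > look.py <<'E'
from h import *
import sys
c,u,v,n=frame(.516,.048,np.radians(2.6))
for nm,b in(("top",(260,195,350,285)),("scene",(270,215,385,325))):
    im,K,E=grab(nm,f"pics/{nm}_{sys.argv[1]}.png"); q=red(im,b)
    if q: p=onplane(q[:2],K,E,c,n)-c; print(nm,q[2],round(np.linalg.norm(p),4),np.degrees(np.arctan2(p@v,p@u)).round(1))
    z=proj(c,K,E).astype(int); cv2.imwrite(f"pics/{nm}_c.png",cv2.resize(im[z[1]-70:z[1]+70,z[0]-80:z[0]+80],None,fx=2.5,fy=2.5))
cv2.imwrite(f"pics/both_{sys.argv[1]}.png",np.hstack([cv2.imread("pics/top_c.png"),cv2.imread("pics/scene_c.png")]))
p=bot.get_state()["ee_pos"]; d=np.array(p)-c; d=d-[0,0,d[2]]; t=-(d@n)/n[2]; d=d+[0,0,t]
print("tool A,r,depth",np.degrees(np.arctan2(d@v,d@u)).round(1),np.linalg.norm(d).round(4),(c[2]+d[2]-p[2]).round(4),p)
E
python3 look.py 1
```

```text
clock: 4.05
ee_pos: [0.4775, 0.0647, 0.141]
orientation: [-0.075, 3.14, 0.002]
contact_force: [-0.5, -0.6, -0.4]
gripper_width: -0.0001
grasp_force: 0.3
clock: 4.45
ee_pos: [0.4895, 0.0869, 0.132]
orientation: [-0.075, 3.14, 0.003]
contact_force: [0.9, -0.2, 0.9]
gripper_width: 0.0002
grasp_force: 0.2
scene 15 0.0829 123.6
tool A,r,depth -51.5 0.0499 0.0106 [0.48881882 0.08584554 0.1322548 ]
```

View pics/both_1.png

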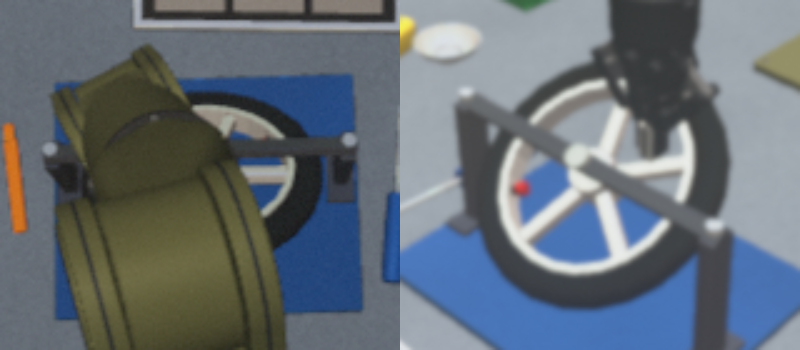

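The scene view shows the wheel turned to about θ≈123°, with the cap now at (520,187) in the crop. The finger is against the spoke at the right. That offset looks small, so I'll check it with an overlay.

Run:
```python
from h import *
im,K,E=grab("scene"); c,u,v,n=frame(.516,.048,np.radians(2.6))
S=5; z=proj(c,K,E).astype(int); o=z-[80,60]
im=cv2.resize(im[o[1]:o[1]+120,o[0]:o[0]+160],None,fx=S,fy=S,interpolation=cv2.INTER_CUBIC)
def P(A,r,k=0): A=np.radians(A); return c+r*(np.cos(A)*u+np.sin(A)*v)+k*n
def dot(p,col,s=3): q=(proj(p,K,E)-o)*S+S/2; cv2.circle(im,tuple(map(int,q)),s,col,-1)
for A in range(0,360,10): dot(P(A,.088,.013),(0,255,0),2)
for t in range(5):
  for r in(.035,.055,.075): dot(P(123.6+36+72*t,r,.008),(255,0,255))
p=np.array(bot.get_state()["ee_pos"])
for k in range(0,80,10): dot(p+[0,0,k*.001],(0,255,255))
cv2.imwrite("pics/ov.png",im)
```

```text
(no output)
```

View pics/ov.png

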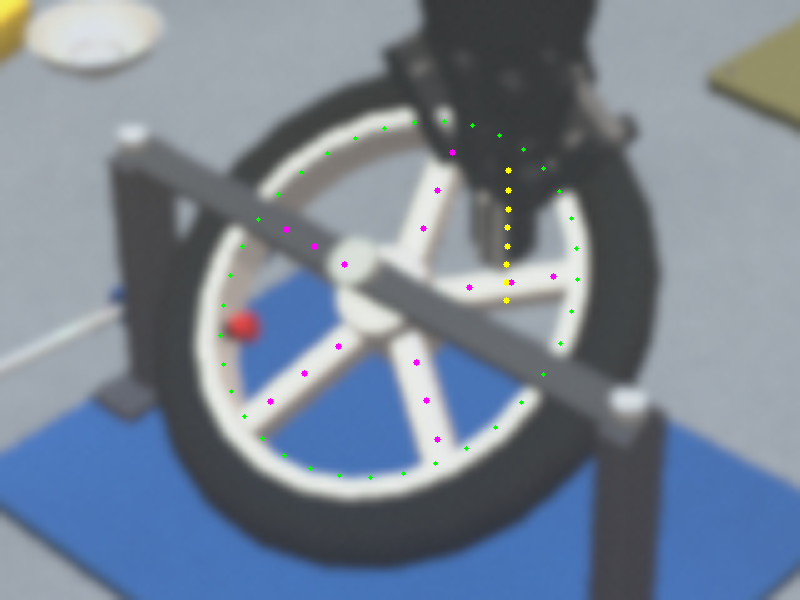

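The overlay fits: the cap is at (243,327), θ≈123°, and the driven spoke is at (511,283) with the finger right behind it. I push a little further, watching the force.

```bash
python3 -m creep '[{"dx":0.1,"dy":0.09,"dz":-0.08,"wx":0,"wy":0,"wz":0,"gripper":-1},{"dx":0.1,"dy":0.09,"dz":-0.08,"wx":0,"wy":0,"wz":0,"gripper":-1},{"dx":0,"dy":0,"dz":0,"wx":0,"wy":0,"wz":0,"gripper":-1}]'; python3 look.py 2
```

```text
clock: 4.9
ee_pos: [0.4949, 0.0908, 0.1275]
orientation: [-0.073, 3.14, 0.001]
contact_force: [-0.1, 0.1, 1.5]
gripper_width: -0.0001
grasp_force: 0.6
scene 13 0.0838 116.2
tool A,r,depth -61.7 0.0492 0.0107 [0.49495287 0.09042367 0.12764693]
```

```bash
python3 -m creep '[{"dx":-0.1,"dy":-0.2,"dz":0.1,"wx":0,"wy":0,"wz":0,"gripper":-1},{"dx":0,"dy":0,"dz":1,"wx":0,"wy":0,"wz":0,"gripper":-1},{"dx":0,"dy":0,"dz":1,"wx":0,"wy":0,"wz":0,"gripper":-1},{"dx":-0.07,"dy":-0.81,"dz":0,"wx":0,"wy":0,"wz":0,"gripper":-1},{"dx":-0.07,"dy":-0.81,"dz":0,"wx":0,"wy":0,"wz":0,"gripper":-1},{"dx":-0.07,"dy":-0.81,"dz":0,"wx":0,"wy":0,"wz":0,"gripper":-1},{"dx":0,"dy":0,"dz":0,"wx":0,"wy":0,"wz":0,"gripper":-1}]'
python3 look.py 3
python3 - <<'E'
from h import *
im,K,E=grab("wrist")
c,u,v,n=frame(.516,.048,np.radians(2.6))
def P(A,r,k=0): A=np.radians(A); return c+r*(np.cos(A)*u+np.sin(A)*v)+k*n
for t in range(5):
  for r in(.035,.055,.075):
    q=proj(P(116+36+72*t,r,.008),K,E); cv2.circle(im,tuple(map(int,q)),4,(255,0,255),-1)
q=proj(np.array(bot.get_state()["ee_pos"]),K,E); cv2.circle(im,tuple(map(int,q)),4,(0,255,255),-1)
cv2.imwrite("pics/w3.png",im)
E
```

```text
clock: 5.7
ee_pos: [0.4842, 0.006, 0.1907]
orientation: [0.061, -3.14, 0.005]
contact_force: [-0.1, -1.0, -0.1]
gripper_width: -0.0003
grasp_force: 0.0
scene 13 0.0838 116.2
tool A,r,depth 42.3 0.0539 -0.043 [0.4850612  0.01027676 0.19084727]
```

View pics/w3.png

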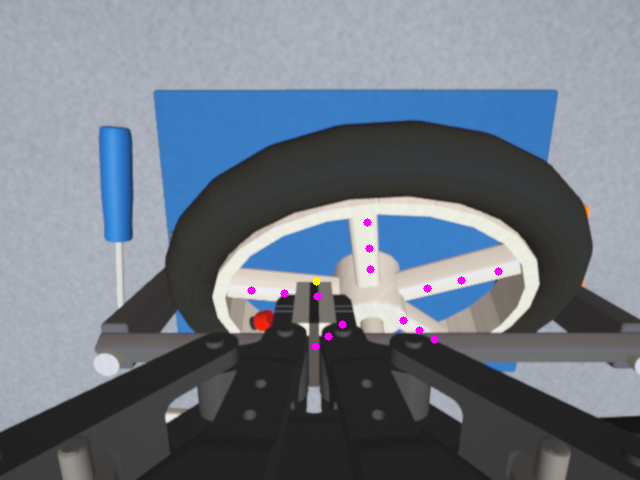

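The wrist view shows the 8° spoke at (368,245), the 80° spoke running left at (250,290), and the cap at (262,321) beyond it. The fingertips at (316,282) are narrow, about 16 mm, and over the gap, so I descend.

```bash
python3 -m creep '[{"dx":0,"dy":0.1,"dz":-0.7,"wx":0,"wy":0,"wz":0,"gripper":-1},{"dx":0,"dy":0,"dz":-0.6,"wx":0,"wy":0,"wz":0,"gripper":-1},{"dx":0,"dy":0,"dz":-0.35,"wx":0,"wy":0,"wz":0,"gripper":-1},{"dx":0,"dy":0,"dz":-0.3,"wx":0,"wy":0,"wz":0,"gripper":-1},{"dx":0,"dy":0,"dz":0,"wx":0,"wy":0,"wz":0,"gripper":-1}]'; python3 look.py 4
```

```text
clock: 6.35
ee_pos: [0.4847, 0.0145, 0.1314]
orientation: [0.073, -3.139, -0.0]
contact_force: [-1.0, 0.5, 0.2]
gripper_width: -0.0001
grasp_force: 0.0
scene 13 0.0838 116.2
tool A,r,depth 39.5 0.0507 0.015 [0.48543401 0.01437301 0.13243351]
```

```bash
python3 -m creep '[{"dx":-0.15,"dy":0.23,"dz":0.09,"wx":0,"wy":0,"wz":0,"gripper":-1},{"dx":-0.11,"dy":0.26,"dz":0.07,"wx":0,"wy":0,"wz":0,"gripper":-1},{"dx":-0.07,"dy":0.28,"dz":0.04,"wx":0,"wy":0,"wz":0,"gripper":-1},{"dx":-0.03,"dy":0.29,"dz":0.02,"wx":0,"wy":0,"wz":0,"gripper":-1},{"dx":0,"dy":0.29,"dz":-0.02,"wx":0,"wy":0,"wz":0,"gripper":-1}]'
python3 -m creep '[{"dx":0.05,"dy":0.28,"dz":-0.04,"wx":0,"wy":0,"wz":0,"gripper":-1},{"dx":0.09,"dy":0.27,"dz":-0.07,"wx":0,"wy":0,"wz":0,"gripper":-1},{"dx":0.13,"dy":0.24,"dz":-0.09,"wx":0,"wy":0,"wz":0,"gripper":-1},{"dx":0.16,"dy":0.21,"dz":-0.12,"wx":0,"wy":0,"wz":0,"gripper":-1},{"dx":0,"dy":0,"dz":0,"wx":0,"wy":0,"wz":0,"gripper":-1}]'
python3 look.py 5
```

```text
clock: 6.95
ee_pos: [0.4758, 0.0542, 0.1393]
orientation: [-0.07, 3.137, -0.002]
contact_force: [3.7, -5.9, 1.8]
gripper_width: -0.0
grasp_force: 3.0
clock: 7.45
ee_pos: [0.4881, 0.0869, 0.1283]
orientation: [-0.075, 3.14, 0.003]
contact_force: [0.9, -0.1, 1.9]
gripper_width: 0.0004
grasp_force: 0.5
top 9 0.0737 49.7
scene 16 0.0817 49.7
tool A,r,depth -50.1 0.0514 0.0155 [0.48721131 0.0861542  0.1284045 ]
```

θ is now about 50°. I push 10° more, then lift, go back and hover over the valve gap.

```bash
python3 -m creep '[{"dx":0.1,"dy":0.09,"dz":-0.08,"wx":0,"wy":0,"wz":0,"gripper":-1},{"dx":0.1,"dy":0.09,"dz":-0.08,"wx":0,"wy":0,"wz":0,"gripper":-1},{"dx":0,"dy":0,"dz":0,"wx":0,"wy":0,"wz":0,"gripper":-1},{"dx":-0.1,"dy":-0.2,"dz":0.1,"wx":0,"wy":0,"wz":0,"gripper":-1},{"dx":0,"dy":0,"dz":1,"wx":0,"wy":0,"wz":0,"gripper":-1},{"dx":0,"dy":0,"dz":1,"wx":0,"wy":0,"wz":0,"gripper":-1},{"dx":0,"dy":0,"dz":0.2,"wx":0,"wy":0,"wz":0,"gripper":-1}]'
python3 -m creep '[{"dx":-0.04,"dy":-0.75,"dz":0,"wx":0,"wy":0,"wz":0,"gripper":-1},{"dx":-0.04,"dy":-0.75,"dz":0,"wx":0,"wy":0,"wz":0,"gripper":-1},{"dx":-0.04,"dy":-0.65,"dz":0,"wx":0,"wy":0,"wz":0,"gripper":-1},{"dx":0,"dy":0,"dz":0,"wx":0,"wy":0,"wz":0,"gripper":-1}]'
python3 look.py 6
python3 - <<'E'
from h import *
c,u,v,n=frame(.516,.048,np.radians(2.6))
for r in(.047,):
  for A in range(40,-31,-10):
    a_=np.radians(A); p=c+r*(np.cos(a_)*u+np.sin(a_)*v)-[0,0,.013]; print(A,p.round(4))
im,K,E=grab("wrist"); q=red(im,(150,150,500,480)); 
if q: p=onplane(q[:2],K,E,c,n)-c; print(q,np.linalg.norm(p),np.degrees(np.arctan2(p@v,p@u)))
E
```

```text
clock: 8.25
ee_pos: [0.4917, 0.0838, 0.1956]
orientation: [-0.07, 3.136, 0.002]
contact_force: [0.6, 0.2, 0.2]
gripper_width: 0.0002
grasp_force: 0.0
clock: 8.65
ee_pos: [0.4854, 0.0156, 0.1923]
orientation: [0.063, -3.139, 0.004]
contact_force: [-0.3, 0.1, -0.4]
gripper_width: 0.0
grasp_force: 0.0
scene 15 0.0807 41.3
tool A,r,depth 35.7 0.0466 -0.0458 [0.48626931 0.01946322 0.19254205]
40 [0.4879 0.0165 0.1327]
30 [0.4838 0.023  0.1353]
20 [0.4806 0.0303 0.1373]
10 [0.4785 0.0381 0.1385]
0 [0.4775 0.0463 0.139 ]
-10 [0.4778 0.0544 0.1385]
-20 [0.4791 0.0624 0.1373]
-30 [0.4816 0.07   0.1353]
(np.float64(273.74380165289256), np.float64(234.18595041322314), 242) 0.07234348141111833 42.57407764498884
```

```bash
python3 -m creep '[{"dx":0,"dy":0.1,"dz":-0.7,"wx":0,"wy":0,"wz":0,"gripper":-1},{"dx":0,"dy":0,"dz":-0.6,"wx":0,"wy":0,"wz":0,"gripper":-1},{"dx":0,"dy":0,"dz":-0.35,"wx":0,"wy":0,"wz":0,"gripper":-1},{"dx":0,"dy":0,"dz":-0.28,"wx":0,"wy":0,"wz":0,"gripper":-1},{"dx":0,"dy":0,"dz":0,"wx":0,"wy":0,"wz":0,"gripper":-1}]'; python3 look.py 7
```

```text
clock: 9.3
ee_pos: [0.4862, 0.023, 0.1341]
orientation: [0.073, -3.139, -0.0]
contact_force: [-0.9, -0.6, 0.2]
gripper_width: -0.0001
grasp_force: 0.0
tool A,r,depth 33.0 0.0439 0.011 [0.48694546 0.02277528 0.13515055]
```

```bash
python3 -m creep '[{"dx":-0.15,"dy":0.25,"dz":0.08,"wx":0,"wy":0,"wz":0,"gripper":-1},{"dx":-0.07,"dy":0.26,"dz":0.04,"wx":0,"wy":0,"wz":0,"gripper":-1},{"dx":-0.03,"dy":0.27,"dz":0.02,"wx":0,"wy":0,"wz":0,"gripper":-1},{"dx":0.01,"dy":0.27,"dz":-0.02,"wx":0,"wy":0,"wz":0,"gripper":-1},{"dx":0.04,"dy":0.17,"dz":-0.03,"wx":0,"wy":0,"wz":0,"gripper":-1},{"dx":0,"dy":0,"dz":0,"wx":0,"wy":0,"wz":0,"gripper":-1}]'; python3 look.py 8
cat > wr.py <<'E'
from h import *
import sys
c,u,v,n=frame(.516,.048,np.radians(2.6))
im,K,E=grab("wrist",f"pics/w{sys.argv[1]}.png"); q=red(im,(100,100,560,480))
if q: p=onplane(q[:2],K,E,c,n)-c; print("wrist",q,np.linalg.norm(p),np.degrees(np.arctan2(p@v,p@u)))
E
python3 wr.py 8
```

```text
clock: 10.0
ee_pos: [0.4807, 0.0608, 0.1377]
orientation: [-0.075, 3.14, 0.002]
contact_force: [-0.5, -1.2, 0.6]
gripper_width: -0.0006
grasp_force: 0.6
tool A,r,depth -17.9 0.045 0.012 [0.48028739 0.06020188 0.13754431]
wrist (np.float64(250.92410714285714), np.float64(261.63392857142856), 224) 0.0653504606886596 9.366565704986217
```

```bash
python3 -m creep '[{"dx":0.03,"dy":0.1,"dz":-0.02,"wx":0,"wy":0,"wz":0,"gripper":-1},{"dx":0.03,"dy":0.1,"dz":-0.02,"wx":0,"wy":0,"wz":0,"gripper":-1},{"dx":0,"dy":0,"dz":0,"wx":0,"wy":0,"wz":0,"gripper":-1}]'; python3 look.py 9;python3 wr.py 9
```

```text
clock: 10.45
ee_pos: [0.4822, 0.0652, 0.1362]
orientation: [0.072, -3.14, 0.0]
contact_force: [-2.1, -2.6, 0.2]
gripper_width: 0.0002
grasp_force: 1.1
tool A,r,depth -24.9 0.0444 0.0118 [0.48219569 0.06519707 0.13628191]
wrist (np.float64(254.491452991453), np.float64(256.4957264957265), 234) 0.06518756179826887 3.527578597570788
```

View pics/w9.png

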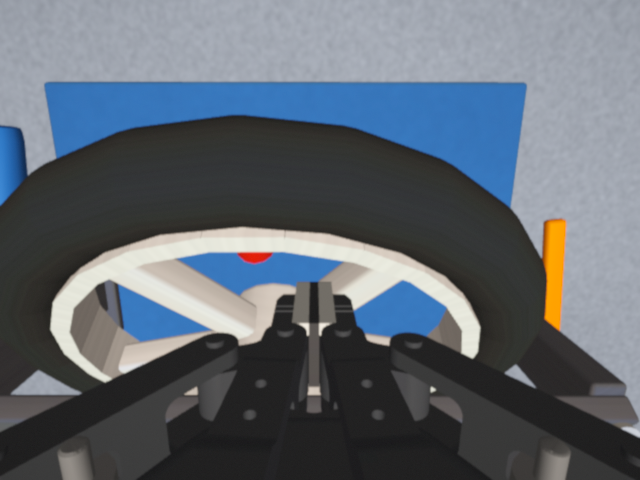

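The wrist view shows the cap at (254,257), nearly at the top, with spokes symmetric either side and θ about 3–4°. I back off, lift clear and measure with the fixed cameras.

```bash
python3 -m creep '[{"dx":0,"dy":-0.15,"dz":0,"wx":0,"wy":0,"wz":0,"gripper":-1},{"dx":0,"dy":0,"dz":1,"wx":0,"wy":0,"wz":0,"gripper":-1},{"dx":0,"dy":0,"dz":1,"wx":0,"wy":0,"wz":0,"gripper":-1},{"dx":0,"dy":0,"dz":1,"wx":0,"wy":0,"wz":0,"gripper":-1},{"dx":-0.2,"dy":0.95,"dz":0.5,"wx":0,"wy":0,"wz":0,"gripper":-1},{"dx":-0.4,"dy":0.95,"dz":0,"wx":0,"wy":0,"wz":0,"gripper":-1},{"dx":-0.4,"dy":0.95,"dz":0,"wx":0,"wy":0,"wz":0,"gripper":-1},{"dx":-0.4,"dy":0.95,"dz":0,"wx":0,"wy":0,"wz":0,"gripper":-1}]'
python3 -m creep '[{"dx":-0.4,"dy":0.95,"dz":0,"wx":0,"wy":0,"wz":0,"gripper":-1},{"dx":-0.4,"dy":0.95,"dz":0,"wx":0,"wy":0,"wz":0,"gripper":-1},{"dx":-0.4,"dy":0.95,"dz":0,"wx":0,"wy":0,"wz":0,"gripper":-1},{"dx":0,"dy":0,"dz":0,"wx":0,"wy":0,"wz":0,"gripper":-1}]'
python3 look.py 10
```

```text
clock: 11.4
ee_pos: [0.4404, 0.1762, 0.2418]
orientation: [-0.072, 3.139, 0.003]
contact_force: [0.4, 0.5, -0.1]
gripper_width: 0.0002
grasp_force: 0.0
clock: 11.8
ee_pos: [0.4025, 0.2659, 0.2418]
orientation: [-0.085, 3.14, 0.008]
contact_force: [0.1, 0.9, 0.9]
gripper_width: -0.0001
grasp_force: 0.0
top 5 0.0696 0.8
scene 15 0.0777 3.4
tool A,r,depth -60.3 0.2507 -0.0451 [0.40433542 0.26086885 0.24144161]
```

View pics/both_10.png

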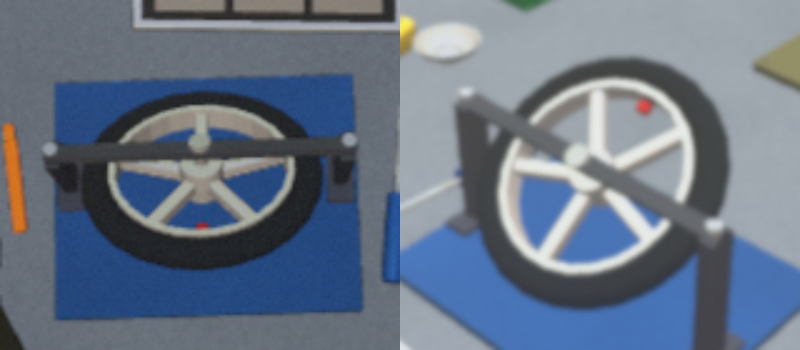

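Only the cap's tip is visible at (202,227) in the top view, and at (644,106) in the scene view. The angle reads between 0.8° and 3.4°. I'll correct each camera's bias with the rim ellipse.

Run:
```python
from h import *
c,u,v,n=frame(.516,.048,np.radians(2.6))
for nm,b in(("top",(260,195,350,285)),("scene",(280,215,385,325))):
    im,K,E=grab(nm); q=np.array(red(im,b)[:2])
    h=cv2.cvtColor(im,cv2.COLOR_BGR2HSV); m=((h[...,1]<60)&(h[...,2]>(130 if nm=="top" else 165))).astype(np.uint8)
    A=np.radians(np.arange(0,360,3)); ring=np.array([proj(c+.093*(np.cos(t)*u+np.sin(t)*v)+.013*n,K,E) for t in A],np.float32)
    e0=cv2.fitEllipse(ring); roi=np.zeros_like(m); cv2.ellipse(roi,((e0[0]),(e0[1][0]*1.12,e0[1][1]*1.12),e0[2]),1,-1)
    hull=cv2.convexHull(cv2.findNonZero(m*roi))
    z=np.zeros_like(m); cv2.fillPoly(z,[hull],1); cn=cv2.findContours(z,cv2.RETR_EXTERNAL,cv2.CHAIN_APPROX_NONE)[0][0]
    e=cv2.fitEllipse(cn); s=np.array(e[0])-np.array(e0[0])
    print(nm,"model",np.round(e0[0]+e0[1],1),"seen",np.round(e[0]+e[1],1),round(e0[2],1),round(e[2],1))
    for lab,qq in(("raw",q),("corr",q-s)):
        p=onplane(qq,K,E,c,n)-c; print(lab,(np.linalg.norm(p)*1000).round(1),np.degrees(np.arctan2(p@v,p@u)).round(1))
```

```text
top model [306.1 238.8  50.5  73. ] seen [306.  238.7  51.6  73.9] 86.2 86.2
raw 69.6 0.8
corr 70.0 1.1
scene model [325.5 261.5  67.7  82.4] seen [323.9 261.9  69.4  84.8] 45.3 45.4
raw 77.7 3.4
corr 80.0 1.1
```

After correction both cameras give θ≈1.1°, which is within measurement error. The hand is clear and the wheel is at rest, so I hand in.

```bash
python3 -c "
from station import bot
print(bot.finish_job())"
```

```text
the job is handed in; nothing more can be done
None
```

The job is handed in: three spoke pushes brought the valve stem to within about 1° of straight up, by my camera estimate, with the wheel at rest and the hand clear at about 12 s on the robot clock.

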